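Run the reference puck in under the docked analyser

TASK

Bring the reference puck to its measuring place under the analyser: with the fingertips press the lock button on the sample carriage fully down and, keeping it down, push the carriage along its rails until it meets its end stop, then let go so that the button springs back up and the carriage stays locked there. It is all pressing and pushing: lift nothing, keep the puck in its nest on the carriage, and leave the spare puck and the two weights beside the stand where they are.

Things in the scene. Friction and masses are not known exactly. Their poses are not given: they have to be found in the camera images.
- stand: Fixed assay stand: aluminium base plate 420 x 170 x 10 mm with two steel guide rails along its x axis (y +/-43 mm). Origin: centre of the underside, on the work surface. Its +x axis is the slide direction, from the loading end (near the robot) to a grey shielded chamber, 124 x 136 x 69 mm, its mouth facing -x. It never moves.
- index_bar (a point): Middle of the top of the steel index bar, 12 x 175 mm, on the stand's right side (stand x -0.0955, y -0.061), 36 mm above the work surface; the posts at its ends reach 39 mm. It has downward teeth every 15 mm; the lock button's pin sits in a notch between them.
- carriage (a joint): Position of the sample carriage along stand +x, m: 0 at the loading end, where it starts locked; 0.105 against its end stop (two steel blocks on the rails), the puck then under the analyser. About 1.5 N of friction once unlocked. If the button is let go on the way, the pin springs up into the next notch it meets and locks the carriage there.
- fence (a point): Middle of the near face (toward stand -x) of the upright black fence on the carriage, 9 mm thick, 70 mm wide across the slide, its top 72 mm above the work surface. It stands 24 mm ahead (stand +x) of the button's centre; push it to move the carriage. Fence and button sit on a black saddle block 80 (x) x 104 (y) mm, top at 44 mm.
- lock_button (a joint): Travel of the lock button, m: 0 sprung up (locked), 0.008 pressed fully down. The pin clears the teeth beyond about 0.0055. The spring takes about 2 N to start and 5.5 N fully down. Let go, the button rises again where the pin stands below a notch; there is one at the end stop.
- button_top (a point): Centre of the top of the lock button, a grey ribbed square cap 40 x 40 mm, open above; moves with carriage and button. Its top is 56 mm above the work surface when up (12 mm proud of the saddle block), 48 mm when fully down (4 mm proud). At stand x -0.148, y 0 at the start, at stand x -0.043 at the end stop.
- nest (a point): Middle of the puck's nest on the tray plate, at the plate's top, 20 mm above the work surface; six steel dowels 9 mm high stand round it, leaving the puck 1.5 mm of play. It is 185 mm ahead of the button toward stand +x and moves with the carriage.
- puck: Reference puck, a black-rimmed disc 40 mm in diameter, 12 mm high, loose in the nest. Origin: centre of its underside. It is to go into the chamber, under the analyser that stands fixed, nose down, in a collar on the roof: the analyser spans stand x 0.10 to 0.18 and, higher than 0.11 m, stand y -0.11 to 0.20, up to 0.34 m above the work surface.
- spare_puck: A second puck like it, 40 mm in diameter, 12 mm high, lying on the work surface beside the stand. Bystander. Origin: centre of its underside.
- weight_500: Check weight with a knob, the larger one, 38 mm in diameter, 62 mm high, standing on the work surface beside the stand. Bystander. Origin: centre of its underside.
- weight_200: Check weight with a knob, the smaller one, 29 mm in diameter, 46 mm high, standing on the work surface beside the stand. Bystander. Origin: centre of its underside.
There are look-alikes about, which are no part of the job. What is shaped like the puck but green is not meant.

How it is judged:
By the outcome, as a careful person would: the job done as asked, in the order asked, and still so for the second after the job is handed in, with the robot touching nothing.
It also fails if it takes over 35 s, if anything falls off the work surface, if the arm or the gripper's body presses on something with over 40 N, if the wrist force passes 120 N, or if a joint passes its speed limit or range.

ROBOT

A 6-joint arm with a two-finger parallel gripper is mounted at the origin on a cart in front of the work surface, level with it; the furniture and walls round the work are solid. World frame = base frame: x ahead of the robot, y to its left, z up, the work surface at z = 0. Lengths are in m, angles in degrees, forces in N, time in s.
With the tool pointing down it reaches from about 0.4 to 0.825 m from the base axis. Payload 7 kg.
Tool frame: the origin (TCP) lies on the centre line of the jaws, within the pads' length; the fingertips stand 19 mm ahead of it and the grasp point (between the pads) is the TCP; z points along the fingers, y is the line along which they close (so a half turn about z gives the same grasp; the last joint's range is limited). The gripper opens to 88 mm and grips with 3 to 60 N. Pads are 19 mm wide; open, the fingers measure 130 mm over their backs; the gripper's body (78 mm by 193 mm) begins 47 mm behind the grasp point.
Start: joints at [92.768, 20.546, 0.682, 0, -70.136, -16.507], TCP at [0.16, 0.656, 0.246] pointing down, gripper open.
Joint ranges: [-176.03, 176.03], [-82.01, 121.73], [-58.28, 71.71], [-173.87, 95.51], [-174.79, -0.11], [-173.66, 173.66]. Speed limits (degrees/s): [136.94, 136.94, 172.46, 180, 180, 180].

INTERFACE

Orientations are given as [roll, pitch, yaw] about the fixed x, y, z axes, in that order (R = Rz(yaw) Ry(pitch) Rx(roll)).
In Python, from plant import * gives the robot as it stands. The module is installed in compiled form; this text tells all that it offers.
- The arm moves only by the tool play_rows, never from a script. Its argument "deltas" is a list of rows, each a list of 6 numbers: the shift along the world's x, y, z scaled (see below), then the turn, a rotation vector about the world's x, y, z scaled (see below). A call has 1 to 10 rows; each row shifts and turns the commanded pose from where the row before left it; what a row does not reach is not made up. The controller multiplies each number of a shift by 800 mm and each number of a turn by 180 degrees. A row lasts 1/10 s, in which the tool goes at most 50 mm and 8.59 degrees, less where a joint would pass 70% of its speed; a pose out of reach is approached as far as the arm can. A call with a number of a shift or a turn outside -1 to 1 is refused whole. A call with a gripper value outside its range is refused whole. "gripper" is the gripper command: -1 is shut, 1 is fully open, values between are in proportion, set as the call begins (left out, the last holds). The fingers move at their own pace and stop on an object; the grip force is fixed at half the most. Time passes only in rows, so rows that do not move let the fingers close. It gives the time, the measured TCP pose, the force, the opening and the grip force at its end, in the units of the state.
- get_obs(): the state, without advancing time (a new reading comes with each control period).
- snapshot(name): name is "scene" or "top" or "wrist"; returns (picture, depth): 400x640x3 uint8, blue, green, red; 400x640 float32, m along the optical axis (not along the pixel's ray), 0 where there is no reading.
- camera_model(name): a dict with "fx", "fy", "cx", "cy" (pixels), "k1" (the pictures are not rectified: a ray, as slopes to the right and down, at radius r is drawn at 1 + k1 r^2 times it, then the intrinsics apply), "world_to_cam" (4x4, takes a point from world to camera coordinates). Camera axes: x right, y down, z forward; pixel columns grow to the right and rows downward; lengths in m; the calibration is good to about 2 mm. A picture is of the moment at which its call begins: read the wrist's pose just before it. camera_model takes no time and is no camera call; for the wrist camera it gives the pose at the moment of the call.
- close_job(): hands the job in; it is judged then, once.
The state is a dict: "clock": time; "joint_pos": joint angles; "qvel": joint speeds; "tau": joint torques, N m; "tool_pos": TCP position; "orientation": TCP orientation; "force": force on the tool from outside, world axes, zero at the start; "moment": the same for the moment, N m; "opening": finger opening in m; "gripper_force": force on a finger pad.
Only numpy, scipy, OpenCV 4.12 (cv2) and the standard library are available. Lean on these libraries where they do the work, as an engineer would, in place of code of your own. Each camera call takes 0.05 s, during which the arm holds its last target. There are 200 camera calls.

## Working session

There is one attempt and no reset: what is moved stays moved. The work goes in short steps, Python scripts to look and compute and a tool call to move; the robot and the scene stay as the last step left them, time stands still between calls to the robot, and variables do not carry over. Pictures are saved under pics/ and viewed, at most 10 in all, crops included, and the job is handed in when it is done.

Besides the shell and the picture viewer there is one more tool, called after "Request:" by a JSON object that holds its "method" and its "body". play_rows: Moves the arm, as the interface text tells. Its arguments: {"type":"object","properties":{"deltas":{"type":"array","items":{"type":"array","items":{"type":"number","minimum":-1,"maximum":1}}},"gripper":{"type":"number"}},"required":["deltas"]}

```bash
mkdir -p pics
cat > h.py <<'E'
from plant import *
import numpy as np, cv2
def snap(n):
    m=camera_model(n); p,d=snapshot(n); np.savez(f'{n}.npz',p=p,d=d,W=m['world_to_cam'],k=[m[q] for q in('fx','fy','cx','cy','k1')]); return p,d
def ray(n,u,v):
    z=np.load(f'{n}.npz'); fx,fy,cx,cy,k1=z['k']; a=np.array([(u-cx)/fx,(v-cy)/fy]); s=a.copy()
    for _ in range(20): s=a/(1+k1*(s@s))
    W=z['W']; R=W[:3,:3]; return -R.T@W[:3,3], R.T@np.array([s[0],s[1],1.])
def onplane(n,u,v,h):
    o,r=ray(n,u,v); return o+r*(h-o[2])/r[2]
def bydepth(n,u,v):
    o,r=ray(n,u,v); return o+r*np.load(f'{n}.npz')['d'][int(v),int(u)]
E
python3 - <<'E'
from h import *
o=get_obs(); print(o)
for n in('scene','top'):
    p,d=snap(n); cv2.imwrite(f'pics/{n}0.png',p)
E
```

```text
{'clock': 0.0, 'joint_pos': array([ 9.27682582e+01,  2.05910265e+01,  6.32118743e-01, -2.00485993e-02,
       -7.01356629e+01, -1.65067067e+01]), 'qvel': array([ 0.09336798,  0.04422542, -0.02313658,  0.0161359 , -0.07194505,
        0.15067765]), 'tau': array([ 4.15470122e-04, -5.82717884e+01,  2.93056834e+01,  6.99736968e+00,
        6.95154449e-03, -1.45626946e-04]), 'tool_pos': array([0.16022392, 0.65522217, 0.24461493]), 'orientation': array([ 1.79903972e+02, -8.80265336e-03, -1.37452691e+01]), 'force': array([0.27063147, 0.56671583, 0.00600122]), 'moment': array([-0.02319949, -0.0099965 ,  0.01511345]), 'gripper_force': 0.0, 'opening': 0.08767281803310718}
```

View pics/top0.png

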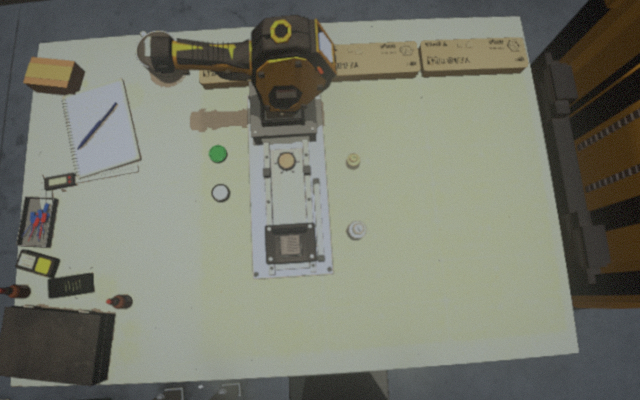

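View pics/scene0.png

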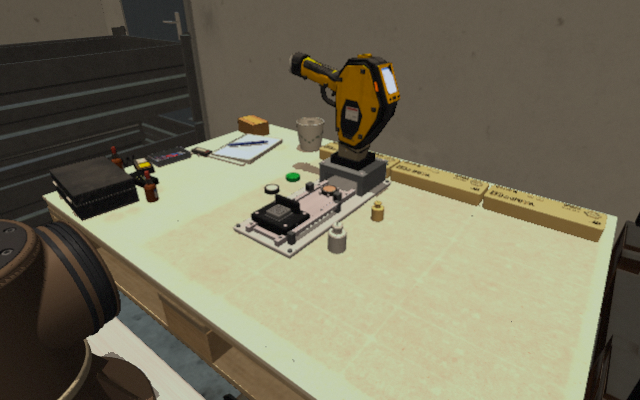

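The top view shows the stand with its near corners at (252,275) and (332,275). The ribbed button is at (290,244), the puck in its nest at (287,160) and the chamber at about (285,120). Possible mix-ups:
- **Puck:** the nest puck (287,160), the spare puck (221,192) and the green disc (218,154). I choose the one in the nest.
- **Button:** the grey ribbed cap (290,244) and the weights (353,160) and (357,230). I choose the cap.

Next is a close crop to check this.

Run:
```python
from h import *
z=np.load('top.npz'); p=z['p']
c=cv2.resize(p[200:285,240:345],None,fx=6,fy=6,interpolation=cv2.INTER_CUBIC); cv2.imwrite('pics/crop1.png',c)
for u,v,h in [(290,244,.056),(252,275,.01),(332,275,.01),(287,160,.032)]: print(u,v,onplane('top',u,v,h).round(4),bydepth('top',u,v).round(4))
print(camera_model('top'), camera_model('wrist'))
```

```text
290 244 [0.5004 0.1016 0.056 ] [0.5002 0.1015 0.0578]
252 275 [0.4456 0.187  0.01  ] [4.461e-01 1.885e-01 4.000e-04]
332 275 [0.4355 0.0199 0.01  ] [0.4359 0.0196 0.0009]
287 160 [0.6849 0.101  0.032 ] [0.6852 0.1011 0.0312]
{'fx': 425.21522720999815, 'fy': 425.21522720999815, 'cx': 321.0079578841034, 'cy': 204.17002995083442, 'k1': -0.07112894255995823, 'world_to_cam': array([[-0.06192102, -0.99806903,  0.00489851,  0.06975681],
       [-0.97683194,  0.05959465, -0.2055428 ,  0.5744093 ],
       [ 0.20485398, -0.01751244, -0.97863587,  0.80831442],
       [ 0.        ,  0.        ,  0.        ,  1.        ]])} {'fx': 340.32208072119045, 'fy': 340.32208072119045, 'cx': 320.0903004314847, 'cy': 201.05687006271475, 'k1': -0.06971108678500866, 'world_to_cam': array([[-0.23779181, -0.97131516,  0.00138474,  0.67444384],
       [-0.92683171,  0.22732766,  0.29883962, -0.03602458],
       [-0.29058224,  0.0697782 , -0.95430234,  0.3913376 ],
       [ 0.        ,  0.        ,  0.        ,  1.        ]])}
```

View pics/crop1.png

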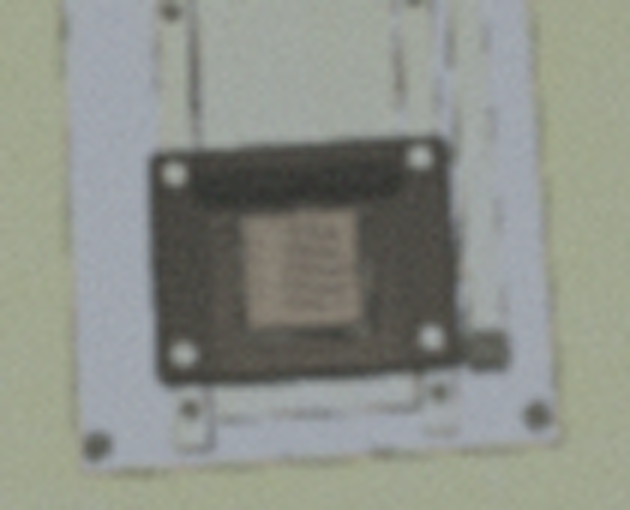

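The crop confirms the ribbed button at about (290.2,244.7), with the fence ahead of it. Button to puck measures 185 mm, as it should. I'll move above it with the fingers shut.

Request:
{"method": "play_rows", "body": {"deltas": [[0.029, -0.0535, 0, 0, 0, 0.005], [0.029, -0.0535, 0, 0, 0, 0.005], [0.029, -0.0535, 0, 0, 0, 0.005], [0.029, -0.0535, 0, 0, 0, 0.005], [0.029, -0.0535, 0, 0, 0, 0.005], [0.029, -0.0535, 0, 0, 0, 0.005], [0.029, -0.0535, 0, 0, 0, 0.005], [0.029, -0.0535, 0, 0, 0, 0.005], [0.029, -0.0535, 0, 0, 0, 0.005], [0.029, -0.0535, 0, 0, 0, 0.005]], "gripper": -1}}

```text
clock: 1.1
tool_pos: [0.3926, 0.2258, 0.2456]
orientation: [-180.0, -0.0, -4.7]
force: [1.1, 1.2, 0.4]
opening: 0.0132
gripper_force: 0.0
```

Request:
{"method": "play_rows", "body": {"deltas": [[0.029, -0.0535, 0, 0, 0, 0.005], [0.029, -0.0535, 0, 0, 0, 0.005], [0.029, -0.0535, 0, 0, 0, 0.005], [0, 0, 0, 0, 0, 0], [0, 0, 0, 0, 0, 0], [0, 0, 0, 0, 0, 0]]}}

```text
clock: 1.7
tool_pos: [0.4616, 0.0996, 0.2454]
orientation: [-180.0, 0.0, -2.0]
force: [-0.2, 1.2, 1.1]
opening: 0.0005
gripper_force: 0.0
```

Run:
```python
from h import *
o=get_obs(); print(o['clock'],o['tool_pos'],o['orientation'],o['opening'])
p,d=snap('wrist'); cv2.imwrite('pics/w1.png',p)
```

```text
1.7 [0.46161043 0.0996071  0.24537893] [-1.79999160e+02  2.12534639e-02 -2.04420568e+00] 0.0005079257836477123
```

View pics/w1.png

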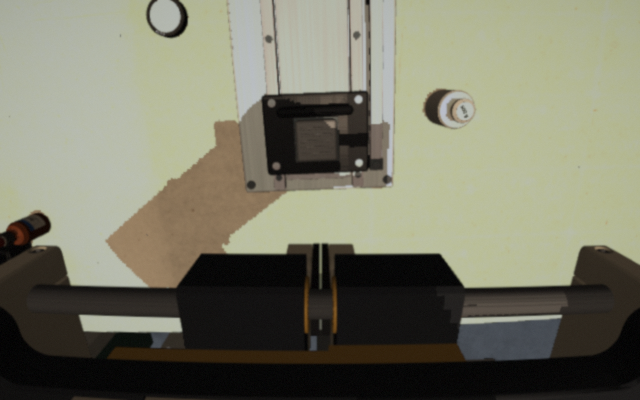

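The wrist view shows the saddle with its corners near (266,95), (368,93), (371,172) and (267,175), and the button spanning (295,120) to (338,161). The plate's near corners are at (248,191) and (393,187). The closed fingers are at about (320,300).

Run:
```python
from h import *
f=lambda u,v,h:onplane('wrist',u,v,h)
def ang(a,b): d=b-a; return np.degrees(np.arctan2(d[1],d[0])).round(2),np.hypot(*d[:2]).round(4)
bl,br,fl,fr=f(248,191,.01),f(393,187,.01),f(231,10,.01),f(397,10,.01)
print('plate',bl,br,ang(br,bl),ang(bl,fl),ang(br,fr))
s=[f(271,103,.044),f(359,99,.044),f(359,163,.044),f(276,166,.044)]
print('screws',ang(s[1],s[0]),ang(s[3],s[0]),ang(s[2],s[1]),np.mean(s,0))
b=[f(295,120,.056),f(338,120,.056),f(338,161,.056),f(295,161,.056)]
print('button',np.mean(b,0),ang(b[1],b[0]),ang(b[3],b[0]))
for u,v in [(317,140),(325,125),(300,110),(315,100)]: print(bydepth('wrist',u,v))
z=np.load('wrist.npz'); c=cv2.resize(z['p'][80:200,220:410],None,fx=4,fy=4,interpolation=cv2.INTER_CUBIC)
cv2.imwrite('pics/w1c.png',cv2.convertScaleAbs(c,alpha=1.6,beta=20))
```

```text
plate [0.44218404 0.18270903 0.01      ] [0.4409678 0.0169842 0.01     ] (np.float64(89.58), np.float64(0.1657)) (np.float64(0.03), np.float64(0.1889)) (np.float64(-0.16), np.float64(0.1839))
screws (np.float64(90.44), np.float64(0.085)) (np.float64(0.4), np.float64(0.0621)) (np.float64(-0.28), np.float64(0.0626)) [0.50793542 0.10163436 0.044     ]
button [0.50220705 0.10145291 0.056     ] (np.float64(87.92), np.float64(0.0406)) (np.float64(-3.22), np.float64(0.0392))
[0.50284312 0.10095317 0.05508289]
[0.51668529 0.0928082  0.05417985]
[0.53215677 0.11485641 0.07162552]
[0.53991066 0.10157973 0.04225455]
```

View pics/w1c.png

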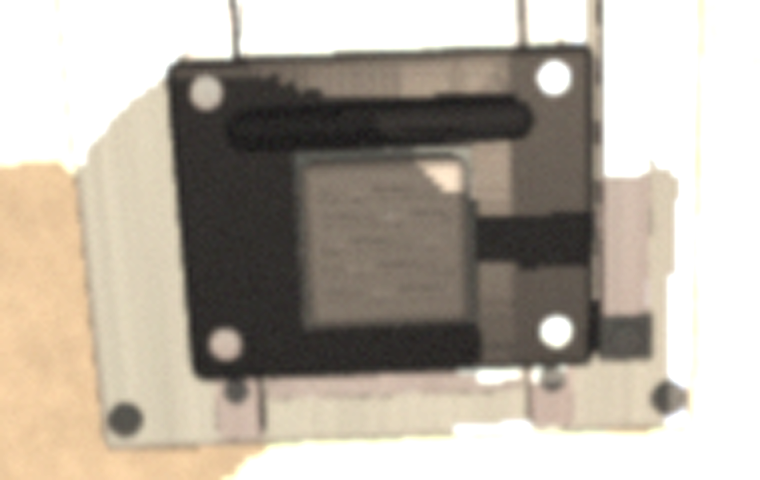

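Depth confirms the heights: button 55 mm, fence top 71.6 mm. The button is at about (0.503,0.101), the fence face at x≈0.527, and the stand yaw is about 0. I'll go to 18 mm above the button, 10 mm ahead of its centre.

Request:
{"method": "play_rows", "body": {"deltas": [[0.021, 0.0005, -0.03, 0, 0, 0.0025], [0.021, 0.0005, -0.04, 0, 0, 0.0025], [0.022, 0.001, -0.04, 0, 0, 0.0025], [0, 0, -0.04, 0, 0, 0.0025], [0, 0, -0.04, 0, 0, 0], [0, 0, 0, 0, 0, 0], [0, 0, 0, 0, 0, 0], [0, 0, 0, 0, 0, 0]]}}

```text
clock: 2.55
tool_pos: [0.5141, 0.1022, 0.0954]
orientation: [-179.9, -0.1, -0.1]
force: [-0.5, -0.1, 0.8]
opening: 0.0005
gripper_force: 0.0
```

Run:
```python
from h import *
o=get_obs(); print(o['clock'],o['tool_pos'],o['orientation'],o['force'])
p,d=snap('wrist'); cv2.imwrite('pics/w2.png',cv2.convertScaleAbs(p,alpha=1.4,beta=15))
```

```text
2.55 [0.51407483 0.10217921 0.09543346] [-1.79935433e+02 -1.45318731e-01 -1.37594259e-01] [-0.4660993  -0.07799962  0.82720661]
```

View pics/w2.png

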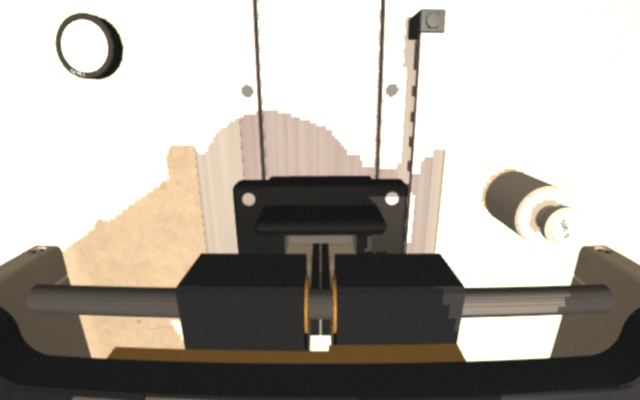

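The view shows the fingers (column 320) centred on the saddle (screws at columns 249 and 392) and behind the fence at (320,220), and they are square to it. Pressing now.

Request:
{"method": "play_rows", "body": {"deltas": [[0, -0.001, -0.015, 0, 0, 0], [0, 0, -0.008, 0, 0, 0], [0, 0, -0.005, 0, 0, 0], [0, 0, -0.005, 0, 0, 0], [0, 0, -0.003, 0, 0, 0], [0, 0, 0, 0, 0, 0], [0, 0, 0, 0, 0, 0]]}}

```text
clock: 3.3
tool_pos: [0.5156, 0.1004, 0.067]
orientation: [-180.0, -0.3, -0.2]
force: [1.0, -3.7, 16.3]
opening: 0.0004
gripper_force: 8.4
```

The button is at its stop: tips at 48 mm and 16 N. Now I push.

Request:
{"method": "play_rows", "body": {"deltas": [[0.004, 0, 0, 0, 0, 0], [0.006, 0, 0, 0, 0, 0], [0.01, 0, 0, 0, 0, 0], [0.01, 0, 0, 0, 0, 0], [0.01, 0, 0, 0, 0, 0], [0.01, 0, 0, 0, 0, 0], [0.01, 0, 0, 0, 0, 0], [0.01, 0, 0, 0, 0, 0], [0.01, 0, 0, 0, 0, 0], [0.01, 0, 0, 0, 0, 0]]}}

```text
clock: 4.3
tool_pos: [0.5874, 0.1007, 0.0671]
orientation: [-179.9, -0.2, -0.2]
force: [-2.8, 1.6, 15.5]
opening: 0.0002
gripper_force: 7.8
```

Request:
{"method": "play_rows", "body": {"deltas": [[0.01, 0, 0, 0, 0, 0], [0.01, 0, 0, 0, 0, 0], [0.007, 0, 0, 0, 0, 0], [0.005, 0, 0, 0, 0, 0], [0.005, 0, 0, 0, 0, 0], [0.004, 0, 0, 0, 0, 0], [0.004, 0, 0, 0, 0, 0], [0, 0, 0, 0, 0, 0]]}}

```text
clock: 5.1
tool_pos: [0.6183, 0.1004, 0.0668]
orientation: [180.0, 0.3, -0.2]
force: [-20.8, 6.5, 29.3]
opening: 0.0003
gripper_force: 14.6
```

Resistance at x=0.618 (−21 N), so something is blocking. I'll look to check that it is the end stop before letting go.

Run:
```python
from h import *
o=get_obs(); print(o['clock'],o['tool_pos'],o['force'])
p,d=snap('wrist'); cv2.imwrite('pics/w3.png',cv2.convertScaleAbs(p,alpha=1.4,beta=15))
p,d=snap('top')
z=cv2.resize(p[130:285,240:345],None,fx=3.8,fy=3.8,interpolation=cv2.INTER_CUBIC)
w=cv2.imread('pics/w3.png');
```

```text
5.1 [0.61828051 0.10035656 0.06677563] [-20.82992639   6.48023243  29.28799252]
```

View pics/w3.png

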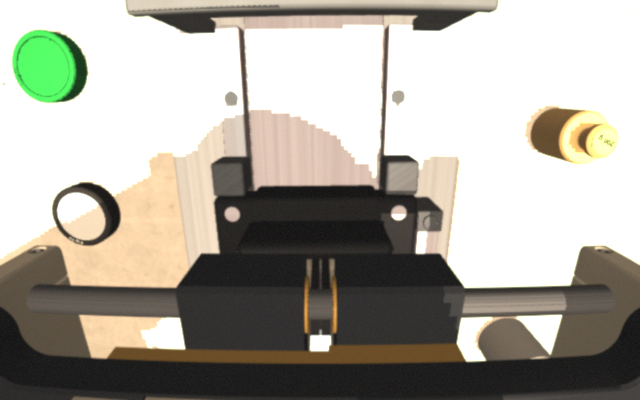

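The saddle's front edge touches both steel stop blocks at (231,175) and (399,175), so the carriage is at its end stop. I'll release straight up with slight forward preload, then back off and rise.

Request:
{"method": "play_rows", "body": {"deltas": [[-0.002, 0, 0, 0, 0, 0], [0, 0, -0.0, 0, 0, 0], [0, 0, 0.006, 0, 0, 0], [0, 0, 0.006, 0, 0, 0], [0, 0, 0.008, 0, 0, 0], [0, 0, 0.006, 0, 0, 0], [0, 0, 0, 0, 0, 0]]}}

```text
clock: 5.9
tool_pos: [0.619, 0.0997, 0.0857]
orientation: [180.0, 0.1, -0.3]
force: [-5.3, -0.8, 3.1]
opening: 0.0004
gripper_force: 3.2
```

Request:
{"method": "play_rows", "body": {"deltas": [[-0.008, 0, 0, 0, 0, 0], [-0.008, 0, 0.002, 0, 0, 0], [0, 0, 0.03, 0, 0, 0], [-0.02, 0, 0.04, 0, 0, 0], [-0.03, 0, 0.05, 0, 0, 0], [-0.05, 0, 0.03, 0, 0, 0], [-0.05, 0, 0.01, 0, 0, 0], [0, 0, 0, 0, 0, 0], [0, 0, 0, 0, 0, 0]]}}

```text
clock: 6.8
tool_pos: [0.4865, 0.1004, 0.2164]
orientation: [-179.9, -0.2, -0.2]
force: [0.5, -0.4, -1.0]
opening: 0.0004
gripper_force: 0.0
```

Run:
```python
from h import *
o=get_obs(); print(o['clock'],o['tool_pos'],o['force'])
p,d=snap('wrist'); cv2.imwrite('pics/w4.png',cv2.convertScaleAbs(p,alpha=1.4,beta=15))
```

```text
6.8 [0.48654203 0.10043236 0.21642661] [ 0.52853719 -0.43659749 -0.98769968]
```

View pics/w4.png

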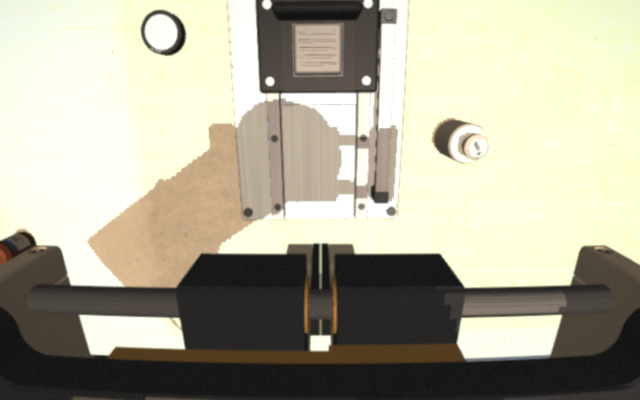

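The carriage now sits at the far end, with the button at (318,48). I'll check its height and position by depth.

Run:
```python
from h import *
f=lambda U,V:np.median([bydepth('wrist',u,v) for u in U for v in V],0).round(4)
print('button',f(range(308,328),range(38,58)),'saddle',f(range(268,285),range(35,60)),f(range(350,368),range(35,60)))
print('near edge x',onplane('wrist',247,218,.01),onplane('wrist',395,218,.01))
```

```text
button [0.6076 0.1023 0.0557] saddle [0.6099 0.1378 0.0435] [0.6097 0.0674 0.0435]
near edge x [0.44287755 0.17987301 0.01      ] [0.44246387 0.01966929 0.01      ]
```

The button is up (55.7 mm, 12.2 mm proud) and has moved 105 mm (0.503 to 0.608). With the notches 15 mm apart, that is the end notch. Handing in.

```bash
python3 -c "
from h import *
print(close_job())"
```

```text
the job is handed in; nothing more can be done
None
```

The carriage is locked at its end stop with the button sprung back up and the robot clear, and the job was handed in at about 7 s; I did not look at the puck itself again once it was inside the chamber.

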